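Unlatch and open the gate of the tube rack bay

TASK

Open the gate of the wire tube-rack bay so that racks can be taken out: lift the gravity latch bar by its upright pin out of its catch, feeling gently for room so that the bar is never forced against the catch, and swing the gate out unhurriedly, without flinging it, until it stands about square to the opening. Let the bar down to its level rest, let go, and leave everything else on the table where it is.

Things in the scene. Friction and masses are not known exactly. Their poses are not given: they have to be found in the camera images.
- bay: Rack bay: fixed pen of steel wire 236 mm wide, 200 mm deep, fence 95 mm high, open at the top, with a gate across the front. Origin on the table in the middle of the gate opening; its -x axis points out of the opening to the robot's side, +y to the hinge post, -y to the catch post. It stands turned by up to 0.25 rad.
- hinge (a point): Point on the gate's vertical hinge axis, 100 mm above the table, 100 mm to the +y side of the bay's origin.
- gate (a joint): Gate angle: 0 closed, grows as the free end swings out towards the robot (clockwise from above); hard stop at 2.0. The gate is an aluminium frame with a clear panel, 8 mm thick, 177 mm long, its top 110 mm above the table. Hinge friction (0.08 N m) keeps it where it is left.
- latch_bar: Latch bar: steel, 190 mm long, 14 mm high, 10 mm thick, level along the gate's front face, underside 95 mm above the table. Origin at its pivot on the gate, 40 mm from the hinge axis along the gate, 12 mm in front of the gate's middle plane, 102 mm high; its -y axis points along the bar to the free tip 175 mm away. About 0.5 kg; it falls by its own weight to a rest on the gate.
- pin (a point): Lift pin: upright dark round steel pin, 14 mm in diameter, 41 mm tall on top of the bar (109 to 150 mm above the table), 105 mm from the bar's pivot, 145 mm from the hinge. The point is on its axis, 13 mm below its top, a good height for the TCP. It is free to be pinched from straight above, fingers closing across the gate. Lifting it takes 5 to 10 N.
- latch (a joint): Angle of the bar about its pivot: 0 level at rest, grows as the tip is lifted. The pin rises by 105 mm x this angle (tipping by it), the part of the bar in the catch by 160 mm x this angle.
- catch_post (a point): Top front edge of the fixed catch post, 18 mm wide, 152 mm high, 100 mm to the -y side of the bay's origin. The catch is clamped on its front face.
- bar_in_catch (a point): Middle of the bar where it lies in the catch, 160 mm from its pivot; moves with the bar. The catch is a rigid steel C bracket open to the front, 10 mm wide: a horn in front of the bar, a roof above. Its clamped height varies, unmeasured: raised 3 to 30 mm here (2 to 20 at the pin) the bar clears the horn; 3 to 4 mm more (2 at the pin) and it meets the roof. Keep its push there under 8 N.
- rack_a: Bystander: white tube rack inside the bay, 120 x 24 x 58 mm with capped tubes up to 77 mm. Origin at the centre of its underside.
- rack_b: Bystander: second white tube rack inside the bay, the same size. Origin at the centre of its underside.
- rack_c: Bystander: white tube rack standing out on the table to the robot's right. Origin at the centre of its underside.
- beaker: Bystander: open yellow plastic beaker, 72 mm across, 85 mm high, beside the bay. Origin at the centre of its underside.
- bottle: Bystander: white reagent bottle, 60 mm across, 120 mm high, beside the bay. Origin at the centre of its underside.
- jar: Bystander: clear jar with white cap, 56 mm across, 70 mm high, beside the bay. Origin at the centre of its underside.
- tip_box: Bystander: open grey divided box, 120 x 85 x 50 mm, on the table to the robot's left. Origin at the centre of its underside.

How it is judged:
On the way, in this order (a step that is already met when the one before it is completed fails the run):
1. the latch bar is lifted while the gate is still closed (value of joint latch above 0.015 rad and value of joint gate below 0.06 rad), for 0.1 s.
2. the gate is swung out with the bar lifted clear of the catch (value of joint gate above 0.3 rad), for 0.1 s.
At the end, for the whole second after the job is handed in: The gate stands open at 1.30 to 1.84 rad (about 75 to 105 degrees) and still (under 0.05 rad/s), and the latch bar is down on its rest (below 0.02 rad) (value of joint gate between 1.3 and 1.84 rad and value of joint latch below 0.02 rad and velocity of joint gate between -0.05 and 0.05 rad/s); the robot touches nothing.
It fails at once if the latch bar is forced against the bay's catch (more than 8 N) (contact force between latch_bar and bay above 8 N).
It fails at once if the gate is flung (faster than 1.5 rad/s) (velocity of joint gate above 1.5 rad/s).
It fails at once if a bystander is moved more than 20 mm (distance of any of rack_a, rack_b, rack_c, beaker, bottle, jar, tip_box from where it was at the start of the episode above 0.02 m).
It also fails if it takes over 72 s, if anything falls off the work surface, if the arm or the gripper's body presses on something with over 40 N, if the wrist force passes 120 N, or if a joint passes its speed limit or range.

ROBOT

A 6-joint arm with a two-finger parallel gripper is mounted at the origin on the work surface. World frame = base frame: x ahead of the robot, y to its left, z up, the work surface at z = 0. Lengths are in m, angles in rad, forces in N, time in s.
With the tool pointing down it reaches from about 0.3 to 0.85 m from the base axis. Payload 4.2 kg.
Tool frame: the origin (TCP) lies between the finger pads, 19 mm behind the fingertips; this is the grasp point; z points along the fingers, y is the line along which they close (so a half turn about z gives the same grasp; the last joint's range is limited). The gripper opens to 91 mm and grips with 3 to 60 N. Pads are 32 mm wide; open, the fingers measure 118 mm over their backs; the gripper's body (76 mm by 178 mm) begins 60 mm behind the grasp point.
Start: joints at [-1.275, 0.32, 1.565, -0, 1.257, -0.02], TCP at [0.179, -0.547, 0.233] pointing down, gripper open.
Joint ranges: [-3.11, 3.11], [-0.84, 2.01], [0.21, 2.61], [-1.34, 4.49], [0.05, 2.63], [-2.56, 2.56]. Speed limits (rad/s): [2.57, 2.57, 3.14, 3.14, 3.14, 3.14].

INTERFACE

Orientations are given as a rotation vector (axis times angle).
In Python, from rig import r gives the robot as it stands. The module is installed in compiled form; this text tells all that it offers.
- The arm moves only by the shell command python3 -m crank 'ROWS' [FORCE]. ROWS is JSON, a list that holds one entry, the list of rows, each a list of 5 numbers: the shift along the tool's x, y, z in mm, then the turn about the tool's z in rad, then the finger opening in mm, from 0 to 91.2. A call has 1 to 10 rows; each row shifts and turns the commanded pose from where the row before left it, along the tool's axes as they then stand; what a row does not reach is not made up. A row lasts 1/10 s, in which the tool goes at most 50 mm and 8.59 degrees, less where a joint would pass 70% of its speed; a pose out of reach is approached as far as the arm can. A call with a gripper value outside its range is refused whole. The fingers move at their own pace and stop on an object; FORCE is the grip in N (left out, the last holds). Time passes only in rows, so rows that do not move let the fingers close. It gives the time, the measured TCP pose, the force, the opening and the grip force at its end, in the units of the state.
- r.observe(): the state, without advancing time (a new reading comes with each control period).
- r.snapshot(name): name is "scene" or "top" or "wrist"; returns the picture (384x512x3 uint8, red, green, blue); there is no depth.
- r.calibration(name): a dict with "vfov" (degrees; the focal length in pixels is half the picture's height over the tangent of half this angle, whatever the lens; pixels are square), "cx", "cy" (the principal point, pixels), "origin" and "rotation" of the camera in the world. Camera axes: x right, y up, looking along -z (the intrinsics and any distortion apply to the point x, -y, -z); pixel columns grow to the right and rows downward; lengths in m; the calibration is good to about 2 mm. The wrist camera is an equidistant fisheye: a pixel r from the principal point sees the ray r / f radians off the axis. A picture is of the moment at which its call begins: read the wrist's pose just before it. calibration takes no time and is no camera call; for the wrist camera it gives the pose at the moment of the call.
- r.hand_in(): hands the job in; it is judged then, once.
The state is a dict: "time_s": time; "q": joint angles; "qvel": joint speeds; "effort": joint torques, N m; "tcp_pos": TCP position; "tool_rot": TCP orientation; "force": force on the tool from outside, world axes, zero at the start; "moment": the same for the moment, N m; "width": finger opening in m; "gripper_force": force on a finger pad.
Only numpy, scipy, OpenCV 4.12 (cv2) and the standard library are available. Lean on these libraries where they do the work, as an engineer would, in place of code of your own. Each camera call takes 0.05 s, during which the arm holds its last target. There are 200 camera calls.

## Working session

There is one attempt and no reset: what is moved stays moved. The work goes in short steps, Python scripts to look and compute and a shell command to move; the robot and the scene stay as the last step left them, time stands still between calls to the robot, and variables do not carry over. Pictures are saved under pics/ and viewed, at most 10 in all, crops included, and the job is handed in when it is done.

```bash
mkdir -p pics
python3 - <<'E'
from rig import r
import cv2,numpy as np
s=r.observe();print({k:np.round(v,3).tolist() for k,v in s.items()})
for n in("scene","top"):
    im=r.snapshot(n);cv2.imwrite(f"pics/{n}0.png",im[:,:,::-1]);c=r.calibration(n);print(n,{k:np.round(v,4).tolist() if not isinstance(v,str) else v for k,v in c.items()})
E
```

```text
{'time_s': 0.0, 'q': [-1.275, 0.32, 1.566, -0.0, 1.257, -0.02], 'qvel': [-0.001, 0.001, -0.001, 0.0, -0.001, -0.0], 'effort': [0.001, -41.246, -23.197, 0.073, 0.046, -0.0], 'tcp_pos': [0.178, -0.546, 0.232], 'tool_rot': [-3.101, -0.494, 0.0], 'force': [-0.208, 0.829, 0.296], 'moment': [-0.058, 0.034, 0.023], 'gripper_force': 0.0, 'width': 0.091}
scene {'vfov': 57.9919, 'cx': 259.0384, 'cy': 187.1073, 'origin': [1.2931, 0.9156, 0.9448], 'rotation': [0.3881, 1.1622, 2.2354]}
top {'vfov': 47.0733, 'cx': 255.4834, 'cy': 187.4775, 'origin': [0.4001, -0.0515, 1.4838], 'rotation': [0.1092, -0.0838, -1.5808]}
```

View pics/scene0.png

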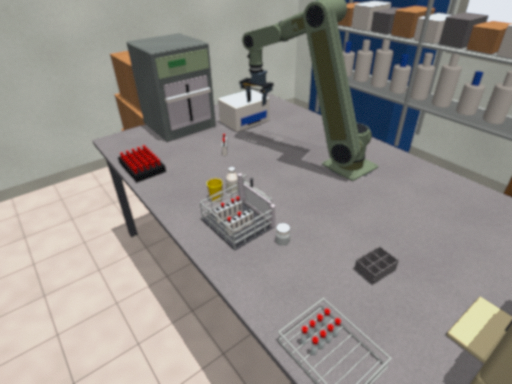

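View pics/top0.png

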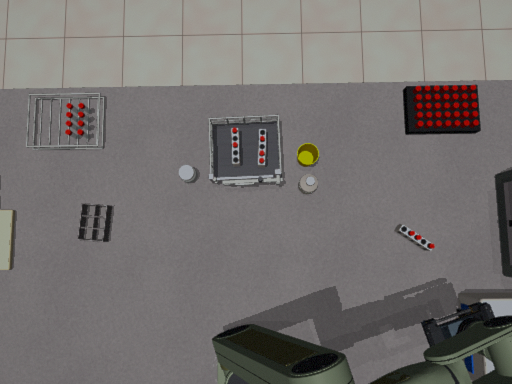

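The scene view has the bay near (238,210) with a dark pin near (251,183). In the top view the bay spans columns 209-285 and rows 115-187, with the gate along row 182 and the hinge side on the left. I'll zoom in on both.

Run:
```python
import cv2,numpy as np
a=cv2.imread("pics/top0.png")[160:195,200:300];b=cv2.imread("pics/scene0.png")[165:245,195:280]
a=cv2.resize(a,None,fx=8,fy=8,interpolation=cv2.INTER_CUBIC)
b=cv2.resize(b,None,fx=7,fy=7,interpolation=cv2.INTER_CUBIC)
cv2.imwrite("pics/a.png",a);cv2.imwrite("pics/b.png",b)
```

```text
(no output)
```

View pics/a.png

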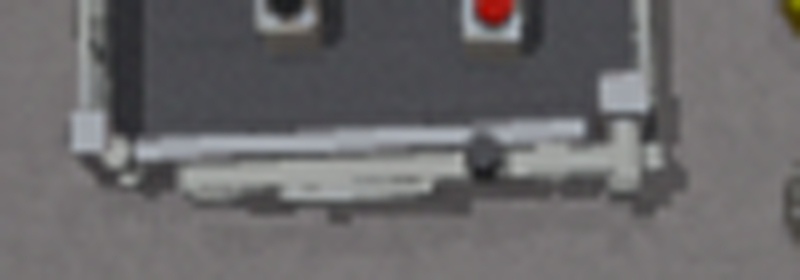

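View pics/b.png

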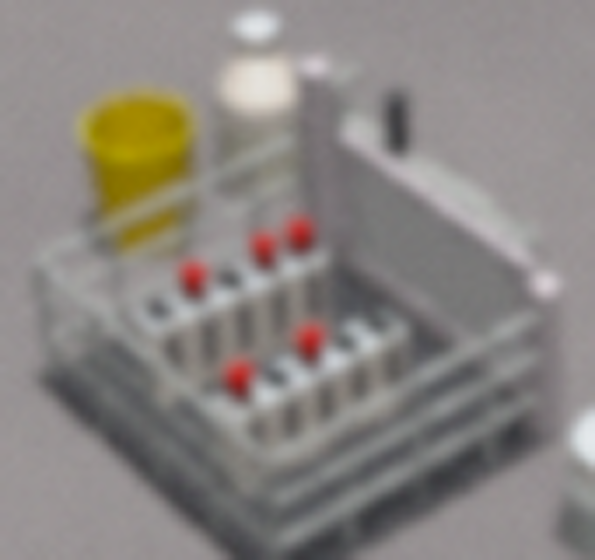

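The top crop puts the pin at (485,157), about px (260.6,179.6). The hinge is near (117,152), the catch post top near (625,92), and the gate top strip runs (135,150) to (585,128). In the scene crop the pin's top is at (398,93) and its foot at (400,150).

```bash
cat > h.py <<'E'
import numpy as np,cv2
from scipy.spatial.transform import Rotation as R
from rig import r
def ray(n,u,v,c=None):
    c=c or r.calibration(n);f=192/np.tan(np.radians(c["vfov"])/2)
    x,y=(u-c["cx"])/f,(v-c["cy"])/f
    if n=="wrist":
        t=np.hypot(x,y);k=np.sin(t)/t if t>1e-9 else 1
        d=np.array([x*k,-y*k,-np.cos(t)])
    else: d=np.array([x,-y,-1.])
    M=np.array(c["rotation"]);M=M if M.shape==(3,3) else R.from_rotvec(M).as_matrix()
    d=M@d;return np.array(c["origin"]),d/np.linalg.norm(d)
def plane(o,d,z): return o+d*(z-o[2])/d[2]
def tri(rs):
    A=sum(np.eye(3)-np.outer(d,d) for o,d in rs);b=sum((np.eye(3)-np.outer(d,d))@o for o,d in rs)
    p=np.linalg.solve(A,b);return p,[float(np.linalg.norm(np.cross(p-o,d))*1e3) for o,d in rs]
E
python3 - <<'E'
from h import *
np.set_printoptions(precision=4,suppress=True)
im=cv2.imread("pics/top0.png").astype(int).max(2)
def cen(im,x0,x1,y0,y1):
    w=np.clip(115-im[y0:y1,x0:x1],0,None);Y,X=np.mgrid[y0:y1,x0:x1];return (w*X).sum()/w.sum(),(w*Y).sum()/w.sum(),w.sum()
print(im[174:186,255:267])
tp=lambda x,y:ray("top",200+(x+.5)/8-.5,160+(y+.5)/8-.5)
sc=lambda x,y:ray("scene",195+(x+.5)/7-.5,165+(y+.5)/7-.5)
P=tp(485,157)
print("pin tri top",tri([P,sc(398,100)]),"mid",tri([P,sc(399,122)]))
for z in(.13,.15):print(plane(*P,z),plane(*sc(398,97),.15))
print("hinge",plane(*tp(117,152),.1),"post",plane(*tp(88,130),.11),"catch",plane(*tp(625,92),.152),tri([tp(625,92),sc(315,66)]))
a,b=plane(*tp(135,150),.11),plane(*tp(585,128),.11);print("gate",a,b,np.arctan2(*(a-b)[:2]), np.linalg.norm(a-b))
print("bottle",plane(*tp((310-200)*8,(183-160)*8),.12),"jar",plane(*ray("top",188,173),.07),"rack_c",plane(*ray("top",417,237),.07))
E
```

```text
[[ 76  76  75  76  82  82  82  81  83  91  90  92]
 [ 93  92  96  94 108 114 120 126 131 152 151 152]
 [173 172 174 165 124 118 145 170 173 172 170 169]
 [170 170 168 134  90  81  98 142 166 151 150 148]
 [ 90  84  92  82  79  79  78  79  96 104 105 112]
 [139 143 156  77  78  82  80  79 119 159 161 161]
 [163 165 163  81  70  80  55  64 120 165 166 163]
 [161 162 161 104  39  36  36  89 118 161 161 141]
 [ 96  95  98  89  55  46  48  66  73  82  80  80]
 [ 73  76  75  77  76  75  74  73  73  74  73  73]
 [ 72  77  77  77  84  82  82  83  79  81  82  84]
 [ 76  77  74  80 109 114 114 113 113 119 118 120]]
pin tri top (array([ 0.5906, -0.0455,  0.1457]), [0.06088021133617197, 0.06088021133628362]) mid (array([ 0.592 , -0.0448,  0.131 ]), [0.8826076288863043, 0.8826076288864321])
[ 0.5928 -0.0454  0.13  ] [ 0.5926 -0.0428  0.15  ]
[ 0.59   -0.0455  0.15  ] [ 0.5926 -0.0428  0.15  ]
hinge [0.6011 0.1008 0.1   ] post [0.6086 0.1112 0.11  ] catch [ 0.614  -0.0993  0.152 ] (array([ 0.6135, -0.0988,  0.1521]), [0.7172154993065861, 0.7172154993065212])
gate [0.6003 0.0926 0.11  ] [ 0.6067 -0.0848  0.11  ] -0.035681686294467184 0.17753196739257704
bottle [ 0.5815 -0.199   0.12  ] jar [0.6249 0.1895 0.07  ] rack_c [ 0.4096 -0.5396  0.07  ]
```

The points agree: pin about (0.591..0.594, -0.044, 0.15), hinge (0.601, 0.101), post height 0.152, gate 177 mm long. The bay yaw is about +0.036. I'll turn the tool first, then travel above the pin.

```bash
python3 -m crank '[[[0,0,0,-0.129,91],[0,0,0,-0.129,91],[0,0,0,-0.129,91],[0,0,0,-0.129,91],[0,0,0,-0.129,91],[0,0,0,-0.129,91],[0,0,0,-0.129,91],[0,0,0,-0.129,91],[0,0,0,-0.129,91],[0,0,0,-0.13,91]]]' 10
python3 -m crank '[[[24,22,0,0,91],[24,22,0,0,91],[24,22,0,0,91],[24,22,0,0,91],[24,22,0,0,91],[24,22,0,0,91],[24,22,0,0,91],[24,22,0,0,91],[24,22,0,0,91],[24,22,0,0,91]]]'
python3 -m crank '[[[24,21,0,0,91],[24,21,0,0,91],[24,21,0,0,91],[24,21,0,0,91],[24,21,0,0,91],[24,21,0,0,91],[24,21,0,0,91],[24,21,0,0,91],[24,21,0,0,91],[24,21,0,0,91]]]'
python3 -m crank '[[[0,0,0,0,91],[0,0,0,0,91],[0,0,0,0,91]]]'
python3 - <<'E'
from h import *
np.set_printoptions(precision=4,suppress=True)
s=r.observe();M=R.from_rotvec(s["tool_rot"]).as_matrix();print(s["time_s"],s["tcp_pos"],M,s["q"],s["force"])
im=r.snapshot("wrist");cv2.imwrite("pics/w1.png",im[:,:,::-1])
import json;c=r.calibration("wrist");json.dump({k:(np.array(v).tolist() if not isinstance(v,str) else v) for k,v in c.items()},open("w1.json","w"));print(c)
E
```

```text
time_s: 1.1
tcp_pos: [0.1785, -0.5463, 0.2322]
tool_rot: [-2.174, -2.266, -0.001]
force: [-0.8, -0.2, -0.8]
width: 0.0911
gripper_force: 0.0
time_s: 2.1
tcp_pos: [0.3903, -0.2976, 0.2325]
tool_rot: [-2.181, -2.261, 0.0]
force: [-0.1, -0.2, -0.0]
width: 0.0914
gripper_force: 0.0
time_s: 3.1
tcp_pos: [0.5915, -0.0502, 0.2322]
tool_rot: [-2.18, -2.261, 0.001]
force: [-0.1, -0.0, 0.1]
width: 0.0911
gripper_force: 0.0
time_s: 3.4
tcp_pos: [0.5903, -0.0521, 0.2325]
tool_rot: [-2.181, -2.26, 0.002]
force: [-0.2, -0.3, -0.1]
width: 0.091
gripper_force: 0.0
3.4 [ 0.5903 -0.0521  0.2325] [[-0.0355  0.9994 -0.0012]
 [ 0.9994  0.0355 -0.0005]
 [-0.0004 -0.0012 -1.    ]] [-0.1071  0.3481  1.5227 -0.0006  1.2719 -0.1424] [-0.2046 -0.2654 -0.1333]
{'vfov': 65.70646984690485, 'cx': 257.0981913895422, 'cy': 193.97899078452434, 'origin': array([0.5868, 0.03  , 0.3841]), 'rotation': array([-0.2922, -0.005 ,  0.0343])}
```

View pics/w1.png

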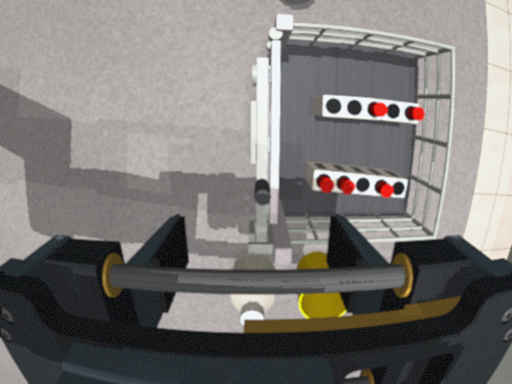

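The wrist picture shows the dark pin at about (262,192), with its foot at row 182 and top at about row 199. The bar runs at column 262, the gate at column 276 and the hinge near (274,34).

Run:
```python
from h import *
import json
np.set_printoptions(precision=4,suppress=True)
im=cv2.imread("pics/w1.png").max(2);print(im[176:208:2,252:274:1])
c=json.load(open("w1.json"))
for u,v,z in[(262,196,.15),(262,199,.15),(262,181,.109),(276,60,.11),(277.5,200,.11),(274,34,.1),(263,70,.109),(262,175,.109)]:print(u,v,z,plane(*ray("wrist",u,v,c),z))
```

```text
[[165 160 153 150 186 221 229 230 231 230 230 234 238 235 229 198 177 173
  206 241 248 249]
 [124 114 108 126 163 203 209 197 182 173 173 184 201 221 217 199 180 170
  204 241 249 250]
 [115 114 116 111 116 114  90  68  61  47  51  58  75 106 140 166 174 171
  207 243 250 249]
 [121 115 108  87  60  46  40  38  49  47  34  46  41  48  57  89 130 158
  212 245 250 249]
 [119 117 103  67  43  43  53  47  51  46  48  44  49  40  46  48  86 135
  209 247 250 248]
 [119 116  91  63  43  46  49  50  40  44  50  44  43  44  40  42  56 118
  199 244 249 249]
 [119 118  96  59  40  51  50  41  47  52  53  46  49  44  41  35  46  93
  156 201 214 214]
 [112 105  81  51  47  53  66  82  79  96  92  97  90  78  75  58  47  87
  148 191 208 205]
 [111 104  80  60  67  86  98 106 106 110 106 108 106 105 103  96  78  89
  144 193 202 207]
 [113  98  78  67  69  76  81  72  75  76  73  74  77  83  83  88  87  96
  142 190 205 204]
 [114  99  79  75  71  69  70  69  66  70  73  69  64  68  70  68  61  78
  124 175 204 206]
 [115 111  89  78  64  68  70  67  69  68  70  73  66  66  71  69  72  94
  147 187 203 205]
 [120 117 108  87  76  73  69  70  69  72  69  67  65  71  68  62  68 101
  159 198 206 207]
 [126 114 118 118 105  89  72  75  71  68  67  69  67  63  73  72  83 114
  162 201 205 205]
 [118 126 120 130 144 141 122 105  98  88  94  93  96 108 130 142 134 146
  170 196 207 202]
 [119 120 115 130 145 154 154 150 144 151 147 147 151 156 167 168 167 162
  175 197 203 198]]
262 196 0.15 [ 0.5933 -0.042   0.15  ]
262 199 0.15 [ 0.5934 -0.0446  0.15  ]
262 181 0.109 [ 0.5938 -0.0396  0.109 ]
276 60 0.11 [0.6023 0.0745 0.11  ]
277.5 200 0.11 [ 0.6096 -0.0578  0.11  ]
274 34 0.1 [0.6001 0.1019 0.1   ]
263 70 0.109 [0.5909 0.0647 0.109 ]
262 175 0.109 [ 0.5936 -0.0337  0.109 ]
```

```bash
python3 -m crank '[[[9,3,0,0,91],[0,0,10,0,70],[0,0,15,0,50],[0,0,15,0,40],[0,0,15,0,40],[0,0,15,0,40],[0,0,10,0,40],[0,0,8,0,40],[0,0,7,0,40],[0,0,0,0,40]]]' 3
python3 -m crank '[[[0,0,0,0,30],[0,0,0,0,25],[0,0,0,0,22],[0,0,0,0,20],[0,0,0,0,19],[0,0,0,0,18]]]' 3
python3 - <<'E'
from h import *
print(r.observe()["force"],r.calibration("wrist"))
a=r.snapshot("wrist")[:,:,::-1];cv2.imwrite("pics/w2.png",cv2.resize(a[150:380,150:400],None,fx=2.4,fy=2.4,interpolation=cv2.INTER_CUBIC))
E
```

```text
time_s: 4.45
tcp_pos: [0.5932, -0.0423, 0.1369]
tool_rot: [-2.18, -2.26, 0.002]
force: [-0.4, -0.2, -0.4]
width: 0.0397
gripper_force: 0.0
time_s: 5.05
tcp_pos: [0.5937, -0.0423, 0.1378]
tool_rot: [2.181, 2.261, 0.0]
force: [0.5, -0.2, 0.4]
width: 0.0182
gripper_force: 0.0
[ 0.51015737 -0.18252556  0.39333446] {'vfov': 65.70646984690485, 'cx': 257.0981913895422, 'cy': 193.97899078452434, 'origin': array([0.59000785, 0.03989085, 0.28929833]), 'rotation': array([-0.29197591, -0.0060729 ,  0.03520042])}
```

View pics/w2.png

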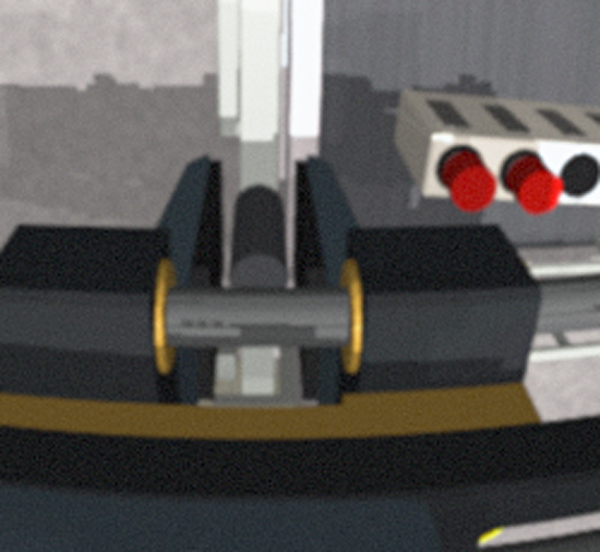

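The pin at (258,240) stands between the fingers, whose inner edges are at about columns 217 and 298, so it's centred. I'll close gently.

```bash
python3 -m crank '[[[0,0,0,0,16],[0,0,0,0,14.5],[0,0,0,0,13],[0,0,0,0,11],[0,0,0,0,10],[0,0,0,0,10],[0,0,0,0,10]]]' 3
```

```text
time_s: 5.8
tcp_pos: [0.5938, -0.0423, 0.1377]
tool_rot: [2.181, 2.261, 0.0]
force: [-0.3, 0.1, 0.1]
width: 0.0139
gripper_force: 3.0
```

```bash
cat > g.py <<'E'
import sys;from rig import r
s=r.observe();f=s["force"];p=s["tcp_pos"]
print("z %.2f mm  F %.1f %.1f %.1f w %.1f"%(p[2]*1e3,*f,s["width"]*1e3));sys.exit(f[2]<float(sys.argv[1]))
E
python3 -m crank '[[[0,0,0,0,10],[0,0,0,0,10],[0,0,0,0,10]]]' 30 >/dev/null; python3 g.py -8 &&
python3 -m crank '[[[0,0,-0.3,0,10],[0,0,-0.2,0,10],[0,0,0,0,10]]]' >/dev/null; python3 g.py -8 &&
python3 -m crank '[[[0.2,0,-0.3,0,10],[0,0,-0.2,0,10],[0,0,0,0,10]]]' >/dev/null; python3 g.py -9 &&
python3 -m crank '[[[0.2,0,-0.3,0,10],[0,0,-0.2,0,10],[0,0,0,0,10]]]' >/dev/null; python3 g.py -9 &&
python3 -m crank '[[[0.2,0,-0.3,0,10],[0,0,-0.2,0,10],[0,0,0,0,10]]]' >/dev/null; python3 g.py -9
```

```text
z 137.75 mm  F 0.7 0.8 -0.2 w 13.2
z 137.75 mm  F 0.7 0.8 -0.2 w 13.2
z 137.75 mm  F 0.7 0.8 -0.2 w 13.2
z 137.75 mm  F 0.7 0.8 -0.2 w 13.2
z 137.75 mm  F 0.7 0.8 -0.2 w 13.2False
False
False
False
False
```

```bash
sed -i 's/sys.exit(\(.*\))$/sys.exit(int(\1))/' g.py
python3 -m crank '[[[0,0,-0.3,0,10],[0,0,-0.2,0,10],[0,0,0,0,10]]]' >/dev/null && python3 g.py -9 &&
python3 -m crank '[[[0.2,0,-0.3,0,10],[0,0,-0.2,0,10],[0,0,0,0,10]]]' >/dev/null && python3 g.py -9 &&
python3 -m crank '[[[0.2,0,-0.3,0,10],[0,0,-0.2,0,10],[0,0,0,0,10]]]' >/dev/null && python3 g.py -9 &&
python3 -m crank '[[[0.2,0,-0.3,0,10],[0,0,-0.2,0,10],[0,0,0,0,10]]]' >/dev/null && python3 g.py -9
```

```text
z 137.78 mm  F 1.3 -0.1 -3.4 w 13.4
z 138.26 mm  F 1.4 -0.1 -5.2 w 13.0
z 138.93 mm  F 0.2 0.1 -7.2 w 13.4
z 139.49 mm  F -0.5 0.7 -7.9 w 13.1
```

```bash
python3 -m crank '[[[0.2,0,-0.3,0,10],[0,0,-0.2,0,10],[0,0,0,0,10]]]' >/dev/null && python3 g.py -10 &&
python3 -m crank '[[[0.2,0,-0.3,0,10],[0,0,-0.2,0,10],[0,0,0,0,10]]]' >/dev/null && python3 g.py -10 &&
python3 -m crank '[[[0.2,0,-0.3,0,10],[0,0,-0.2,0,10],[0,0,0,0,10]]]' >/dev/null && python3 g.py -10 &&
python3 -m crank '[[[0.2,0,-0.3,0,10],[0,0,-0.2,0,10],[0,0,0,0,10]]]' >/dev/null && python3 g.py -10
```

```text
z 140.05 mm  F -0.3 -0.1 -8.1 w 13.6
z 140.72 mm  F -0.8 -0.8 -7.5 w 13.2
z 141.27 mm  F -1.0 0.1 -8.2 w 13.5
z 141.82 mm  F -1.1 -0.3 -8.4 w 13.2
```

```bash
python3 -m crank '[[[0.2,0,-0.3,0,10],[0,0,-0.2,0,10],[0,0,0,0,10]]]' >/dev/null && python3 g.py -10 &&
python3 -m crank '[[[0.2,0,-0.3,0,10],[0,0,-0.2,0,10],[0,0,0,0,10]]]' >/dev/null && python3 g.py -10 &&
python3 -m crank '[[[0.2,0,-0.3,0,10],[0,0,-0.2,0,10],[0,0,0,0,10]]]' >/dev/null && python3 g.py -10 &&
python3 -m crank '[[[0.2,0,-0.3,0,10],[0,0,-0.2,0,10],[0,0,0,0,10]]]' >/dev/null && python3 g.py -10 &&
python3 -m crank '[[[0.2,0,-0.3,0,10],[0,0,-0.2,0,10],[0,0,0,0,10]]]' >/dev/null && python3 g.py -10 &&
python3 -m crank '[[[0.2,0,-0.3,0,10],[0,0,-0.2,0,10],[0,0,0,0,10]]]' >/dev/null && python3 g.py -10 &&
python3 -m crank '[[[0.2,0,-0.3,0,10],[0,0,-0.2,0,10],[0,0,0,0,10]]]' >/dev/null && python3 g.py -10 &&
python3 -m crank '[[[0.2,0,-0.3,0,10],[0,0,-0.2,0,10],[0,0,0,0,10]]]' >/dev/null && python3 g.py -10
```

```text
z 142.31 mm  F -0.8 -0.4 -8.8 w 13.6
z 142.79 mm  F -0.8 -1.8 -8.2 w 13.2
z 143.29 mm  F -0.3 -1.4 -8.2 w 13.2
z 143.80 mm  F -0.7 -1.6 -8.4 w 13.4
z 144.28 mm  F -0.5 -0.5 -7.9 w 13.1
z 144.81 mm  F -0.3 -1.7 -8.8 w 13.2
z 145.26 mm  F -0.0 -1.1 -7.4 w 13.2
z 145.80 mm  F -0.1 -1.3 -7.9 w 13.2
```

```bash
python3 -m crank '[[[0.2,0,-0.3,0,10],[0,0,-0.2,0,10],[0,0,0,0,10]]]' >/dev/null && python3 g.py -10 &&
python3 -m crank '[[[0.2,0,-0.3,0,10],[0,0,-0.2,0,10],[0,0,0,0,10]]]' >/dev/null && python3 g.py -10 &&
python3 -m crank '[[[0.2,0,-0.3,0,10],[0,0,-0.2,0,10],[0,0,0,0,10]]]' >/dev/null && python3 g.py -10 &&
python3 -m crank '[[[0.2,0,-0.3,0,10],[0,0,-0.2,0,10],[0,0,0,0,10]]]' >/dev/null && python3 g.py -10 &&
python3 -m crank '[[[0.2,0,-0.3,0,10],[0,0,-0.2,0,10],[0,0,0,0,10]]]' >/dev/null && python3 g.py -10 &&
python3 -m crank '[[[0.2,0,-0.3,0,10],[0,0,-0.2,0,10],[0,0,0,0,10]]]' >/dev/null && python3 g.py -10 &&
python3 -m crank '[[[0.2,0,-0.3,0,10],[0,0,-0.2,0,10],[0,0,0,0,10]]]' >/dev/null && python3 g.py -10 &&
python3 -m crank '[[[0.2,0,-0.3,0,10],[0,0,-0.2,0,10],[0,0,0,0,10]]]' >/dev/null && python3 g.py -10 &&
python3 -m crank '[[[0.2,0,-0.3,0,10],[0,0,-0.2,0,10],[0,0,0,0,10]]]' >/dev/null && python3 g.py -10 &&
python3 -m crank '[[[0.2,0,-0.3,0,10],[0,0,-0.2,0,10],[0,0,0,0,10]]]' >/dev/null && python3 g.py -10
```

```text
z 146.30 mm  F 0.5 -0.4 -8.2 w 13.3
z 146.77 mm  F 0.1 -0.7 -8.3 w 13.3
z 147.28 mm  F 0.5 -0.1 -7.8 w 13.1
z 147.76 mm  F 0.0 -0.6 -7.9 w 13.1
z 148.23 mm  F 1.4 -0.0 -9.2 w 13.0
z 148.78 mm  F 0.2 0.3 -9.1 w 13.5
z 149.24 mm  F 0.6 1.1 -9.7 w 13.5
z 149.71 mm  F -0.2 2.2 -9.7 w 13.3
z 150.22 mm  F -0.7 1.1 -9.2 w 12.8
z 150.70 mm  F 0.4 1.6 -9.1 w 13.2
```

Run:
```python
from h import *
print(r.observe()["time_s"])
a=r.snapshot("wrist")[:,:,::-1];cv2.imwrite("pics/w3.png",cv2.resize(a[130:330,190:330],None,fx=3,fy=3,interpolation=cv2.INTER_CUBIC))
```

```text
13.9
```

View pics/w3.png

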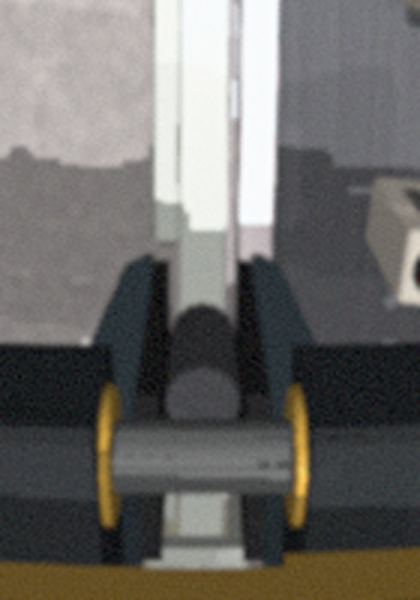

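The picture shows the pin top at the same place between the pads, (258,262) full-frame. There's no slip, so the bar is really up about 12 mm at the pin. I'll keep feeling upward.

```bash
python3 -m crank '[[[0.1,0,-0.3,0,10],[0,0,-0.2,0,10],[0,0,0,0,10]]]' >/dev/null && python3 g.py -10.8 &&
python3 -m crank '[[[0.1,0,-0.3,0,10],[0,0,-0.2,0,10],[0,0,0,0,10]]]' >/dev/null && python3 g.py -10.8 &&
python3 -m crank '[[[0.1,0,-0.3,0,10],[0,0,-0.2,0,10],[0,0,0,0,10]]]' >/dev/null && python3 g.py -10.8 &&
python3 -m crank '[[[0.1,0,-0.3,0,10],[0,0,-0.2,0,10],[0,0,0,0,10]]]' >/dev/null && python3 g.py -10.8 &&
python3 -m crank '[[[0.1,0,-0.3,0,10],[0,0,-0.2,0,10],[0,0,0,0,10]]]' >/dev/null && python3 g.py -10.8 &&
python3 -m crank '[[[0.1,0,-0.3,0,10],[0,0,-0.2,0,10],[0,0,0,0,10]]]' >/dev/null && python3 g.py -10.8 &&
python3 -m crank '[[[0.1,0,-0.3,0,10],[0,0,-0.2,0,10],[0,0,0,0,10]]]' >/dev/null && python3 g.py -10.8 &&
python3 -m crank '[[[0.1,0,-0.3,0,10],[0,0,-0.2,0,10],[0,0,0,0,10]]]' >/dev/null && python3 g.py -10.8
```

```text
z 151.21 mm  F 1.4 3.4 -9.7 w 13.4
z 151.42 mm  F 1.1 4.9 -12.8 w 13.1
```

Roof felt at z ≈ 151.3 (−12.8 N). I'll back down into the window and start drawing the gate out gently.

```bash
cat > k.py <<'E'
import sys;from rig import r
s=r.observe();f=s["force"];p=s["tcp_pos"]
print("t %.1f p %.1f %.1f %.1f mm  F %.1f %.1f %.1f w %.1f"%(s["time_s"],*(p*1e3),*f,s["width"]*1e3));sys.exit(int(f[0]**2+f[1]**2>float(sys.argv[1])**2 or f[2]<-11.5))
E
python3 -m crank '[[[0,0,-0,0,10],[0,0,0.6,0,10],[0,0,0.6,0,10],[0,0,0,0,10]]]' >/dev/null && python3 k.py 5 &&
python3 -m crank '[[[0,-0.5,0,0,10],[0,-0.5,0,0,10],[0,0,0,0,10]]]' >/dev/null && python3 k.py 5 &&
python3 -m crank '[[[0,-0.5,0,0,10],[0,-0.5,0,0,10],[0,0,0,0,10]]]' >/dev/null && python3 k.py 5 &&
python3 -m crank '[[[0,-0.5,0,0,10],[0,-0.5,0,0,10],[0,0,0,0,10]]]' >/dev/null && python3 k.py 5 &&
python3 -m crank '[[[0,-0.5,0,0,10],[0,-0.5,0,0,10],[0,0,0,0,10]]]' >/dev/null && python3 k.py 5
```

```text
t 14.9 p 593.5 -37.1 150.9 mm  F -0.1 3.7 -9.1 w 13.3
t 15.2 p 592.8 -37.1 150.8 mm  F 0.8 4.4 -8.3 w 13.4
t 15.6 p 591.7 -37.1 150.7 mm  F 1.4 4.8 -7.9 w 12.9
t 15.8 p 590.8 -37.0 150.7 mm  F 2.5 4.7 -8.4 w 13.3
```

```bash
python3 -m crank '[[[0.5,0,0,0,10],[0.5,0,0,0,10],[0,0,0,0,10]]]' >/dev/null && python3 k.py 6 &&
python3 -m crank '[[[0,-0.5,0,0,10],[0,0,0,0,10],[0,0,0,0,10]]]' >/dev/null && python3 k.py 6 && 
python3 -m crank '[[[0,-0.5,0,0,10],[0,0,0,0,10],[0,0,0,0,10]]]' >/dev/null && python3 k.py 6; python3 -c "
from rig import r;print(r.observe()['moment'])"
```

```text
t 16.1 p 590.8 -36.9 150.8 mm  F 2.4 0.6 -6.9 w 13.1
t 16.4 p 590.1 -36.8 150.8 mm  F 2.2 -0.5 -7.2 w 12.8
t 16.8 p 589.6 -36.7 150.8 mm  F 2.5 -2.2 -5.8 w 13.1
[-0.60995806 -0.28108233 -0.23464789]
```

```bash
python3 -m crank '[[[0,0,0,0.01,10],[0,-0.7,0,0.01,10],[0,-0.7,0,0.01,10],[0,0,0,0,10]]]' >/dev/null && python3 k.py 6 &&
python3 -m crank '[[[0.1,-0.7,0,0.005,10],[0.1,-0.7,0,0.005,10],[0,0,0,0,10]]]' >/dev/null && python3 k.py 6 && 
python3 -m crank '[[[0.1,-0.7,0,0.005,10],[0.1,-0.7,0,0.005,10],[0,0,0,0,10]]]' >/dev/null && python3 k.py 6 && 
python3 -m crank '[[[0.1,-0.7,0,0.005,10],[0.1,-0.7,0,0.005,10],[0,0,0,0,10]]]' >/dev/null && python3 k.py 6 && 
python3 -m crank '[[[0.1,-0.7,0,0.005,10],[0.1,-0.7,0,0.005,10],[0,0,0,0,10]]]' >/dev/null && python3 k.py 6; python3 -c "
from rig import r;print(r.observe()['moment'])"
```

```text
t 17.1 p 587.7 -36.6 150.6 mm  F -0.3 -3.6 -4.0 w 13.2
t 17.4 p 586.5 -36.5 150.6 mm  F 0.4 -5.7 -4.1 w 13.0
t 17.8 p 585.2 -36.3 150.6 mm  F -0.7 -4.9 -3.7 w 13.2
t 18.1 p 583.8 -36.2 150.6 mm  F 0.9 -5.8 -3.8 w 13.1
t 18.4 p 582.3 -36.0 150.6 mm  F -0.2 -5.2 -3.5 w 13.2
[-1.17401292 -0.00904902 -0.0357237 ]
```

It's moving out freely (Fx ≈ 0). I'll ease the sideways push and continue.

```bash
python3 -m crank '[[[-0.4,-0.7,0,0.005,10],[-0.4,-0.7,0,0.005,10],[0,0,0,0,10]]]' >/dev/null && python3 k.py 6 &&
python3 -m crank '[[[0.1,-1,0,0.007,10],[0.1,-1,0,0.007,10],[0.1,-1,0,0.007,10],[0,0,0,0,10]]]' >/dev/null && python3 k.py 6 && 
python3 -m crank '[[[0.1,-1,0,0.007,10],[0.1,-1,0,0.007,10],[0.1,-1,0,0.007,10],[0,0,0,0,10]]]' >/dev/null && python3 k.py 6 && 
python3 -m crank '[[[0.1,-1,0,0.007,10],[0.1,-1,0,0.007,10],[0.1,-1,0,0.007,10],[0,0,0,0,10]]]' >/dev/null && python3 k.py 6 && 
python3 -m crank '[[[0.1,-1,0,0.007,10],[0.1,-1,0,0.007,10],[0.1,-1,0,0.007,10],[0,0,0,0,10]]]' >/dev/null && python3 k.py 6; python3 -c "
from rig import r;print(r.observe()['moment'],r.observe()['tool_rot'])"
```

```text
t 18.6 p 580.9 -35.9 150.4 mm  F 0.6 -3.1 -5.1 w 13.3
t 19.1 p 577.8 -35.4 150.4 mm  F 0.4 -2.2 -6.3 w 13.0
t 19.4 p 574.8 -34.9 150.4 mm  F 0.6 -0.8 -6.2 w 13.2
t 19.9 p 571.9 -34.3 150.4 mm  F 0.8 0.9 -6.4 w 12.8
t 20.2 p 569.0 -33.6 150.5 mm  F 2.1 2.0 -7.0 w 13.1
[ 0.21863674 -0.21979913 -0.11497089] [-2.35888121e+00 -2.07400467e+00 -2.40356968e-04]
```

```bash
python3 -m crank '[[[0.5,-4.3,0,0.03,10],[0.5,-4.3,0,0.03,10],[0.5,-4.3,0,0.03,10],[0.4,-4.3,0,0.03,10],[0.4,-4.3,0,0.03,10],[0,0,0,0,10]]]' >/dev/null && python3 k.py 6 &&
python3 -m crank '[[[0.4,-4.3,0,0.03,10],[0.4,-4.3,0,0.03,10],[0.4,-4.3,0,0.03,10],[0.4,-4.3,0,0.03,10],[0.4,-4.3,0,0.03,10],[0,0,0,0,10]]]' >/dev/null && python3 k.py 6; python3 -c "
from rig import r;print(r.observe()['moment'],r.observe()['tool_rot'],r.observe()['q'])"
```

```text
t 20.9 p 548.2 -26.9 150.4 mm  F 2.2 3.9 -8.8 w 13.5
t 21.4 p 529.5 -17.5 150.5 mm  F 4.9 5.6 -8.8 w 13.1
[ 0.8577168  -0.54844207 -0.11880324] [-2.64193669 -1.69806052 -0.00390806] [-0.05608794  0.31628426  1.79274193  0.00265678  1.03114648  0.37084525]
```

```bash
python3 -m crank '[[[0.9,-4.3,0,0.03,10],[0.9,-4.3,0,0.03,10],[0.8,-4.3,0,0.03,10],[0.6,-4.3,0,0.03,10],[0.6,-4.3,0,0.03,10],[0.5,-4.3,0,0.03,10],[0,0,0,0,10]]]' >/dev/null && python3 k.py 6 &&
python3 -m crank '[[[0.6,-4.3,0,0.03,10],[0.6,-4.3,0,0.03,10],[0.6,-4.3,0,0.03,10],[0.6,-4.3,0,0.03,10],[0.6,-4.3,0,0.03,10],[0,0,0,0,10]]]' >/dev/null && python3 k.py 6; python3 -c "
from rig import r;print(r.observe()['moment'],r.observe()['tool_rot'],r.observe()['q'])"
```

```text
t 22.1 p 508.9 -2.2 150.7 mm  F 3.9 3.4 -9.0 w 13.5
t 22.8 p 494.1 13.2 150.7 mm  F 3.5 2.0 -8.8 w 13.4
[ 0.44750972 -0.49071458 -0.15877212] [2.88470411e+00 1.24266856e+00 2.59268038e-03] [3.46604503e-03 2.64116219e-01 1.86996944e+00 9.89140149e-05
 1.00574777e+00 7.60699672e-01]
```

```bash
python3 -m crank '[[[0.7,-4.3,0,0.03,10],[0.7,-4.3,0,0.03,10],[0.7,-4.3,0,0.03,10],[0.6,-4.3,0,0.03,10],[0.6,-4.3,0,0.03,10],[0.6,-4.3,0,0.03,10],[0.6,-4.3,0,0.03,10],[0,0,0,0,10]]]' >/dev/null && python3 k.py 6 &&
python3 -m crank '[[[0.6,-4.3,0,0.03,10],[0.6,-4.3,0,0.03,10],[0.6,-4.3,0,0.03,10],[0.6,-4.3,0,0.03,10],[0.6,-4.3,0,0.03,10],[0.6,-4.3,0,0.03,10],[0,0,0,0,10]]]' >/dev/null && python3 k.py 6; python3 -c "
from rig import r;print(r.observe()['moment'],r.observe()['tool_rot'],r.observe()['q'])"
```

```text
t 23.6 p 477.6 38.5 150.8 mm  F 5.4 1.5 -9.8 w 13.5
t 24.2 p 467.9 62.5 150.8 mm  F 4.9 0.4 -8.8 w 13.1
[ 0.24787579 -0.60326085 -0.18129382] [3.07027715e+00 6.61376766e-01 2.76989483e-03] [ 1.08920247e-01  2.31330739e-01  1.91669400e+00 -8.37555952e-04
  9.91722129e-01  1.25583305e+00]
```

```bash
python3 -m crank '[[[0.8,-4.3,0,0.03,10],[0.8,-4.3,0,0.03,10],[0.8,-4.3,0,0.03,10],[0.6,-4.3,0,0.03,10],[0.6,-4.3,0,0.03,10],[0.6,-4.3,0,0.03,10],[0,0,0,0,10]]]' >/dev/null && python3 k.py 7 &&
python3 -m crank '[[[0.6,-4.3,0,0.03,10],[0.6,-4.3,0,0.03,10],[0.6,-4.3,0,0.03,10],[0.6,-4.3,0,0.03,10],[0.4,-3,0,0.02,10],[0,0,0,0,10]]]' >/dev/null && python3 k.py 7; python3 -c "
from rig import r;print(r.observe()['moment'],r.observe()['tool_rot'],r.observe()['q'])"
```

```text
t 24.9 p 463.0 88.0 150.8 mm  F 5.5 -0.9 -8.0 w 13.3
t 25.6 p 462.4 108.3 150.8 mm  F 5.8 -1.5 -9.0 w 13.2
[ 0.09886481 -0.81444655 -0.19271663] [3.13626795 0.16440821 0.00381728] [ 2.06701276e-01  2.35262441e-01  1.91113467e+00 -1.64469282e-03
  9.92950292e-01  1.67364708e+00]
```

Gate at about 1.57 rad. Now I'll let the bar down to rest.

```bash
python3 -m crank '[[[-0.2,0,1.5,0,10],[-0.2,0,1.5,0,10],[-0.2,0,1.5,0,10],[-0.3,0,1.5,0,10],[-0.3,0,1.5,0,10],[0,0,0,0,10]]]' >/dev/null && python3 k.py 8 &&
python3 -m crank '[[[-0.3,0,1,0,10],[-0.3,0,1,0,10],[-0.3,0,1,0,10],[0,0,0,0,10],[0,0,0,0,10]]]' >/dev/null && python3 k.py 8 &&
python3 -m crank '[[[-0.3,0,0.5,0,10],[-0.3,0,0.5,0,10],[0,0,0,0,10]]]' >/dev/null && python3 k.py 8
```

```text
t 26.1 p 459.1 108.6 142.9 mm  F -1.0 -0.3 -0.0 w 13.2
t 26.6 p 458.1 108.6 139.7 mm  F -4.5 0.3 -0.6 w 13.4
t 26.9 p 457.9 108.6 138.9 mm  F -5.7 1.0 1.3 w 13.2
```

```bash
python3 -m crank '[[[-0.7,0,0,0,10],[-0.7,0,0,0,10],[0,0,0,0,10]]]' >/dev/null && python3 k.py 8 &&
python3 -m crank '[[[0,0,0.4,0,10],[0,0,0.3,0,10],[0,0,0,0,10]]]' >/dev/null && python3 k.py 8
```

```text
t 27.2 p 457.8 108.5 139.2 mm  F -1.4 1.5 -1.3 w 13.1
t 27.6 p 457.6 108.4 138.6 mm  F -0.1 0.3 -0.5 w 13.2
```

```bash
python3 -m crank '[[[0,0,0.3,0,10],[0,0,0.3,0,10],[0,0,0,0,10]]]' >/dev/null ; python3 k.py 8;
python3 -m crank '[[[0,0,0,0,10],[0,0,0,0,10],[0,0,0,0,10]]]' 3 >/dev/null ; python3 k.py 8;
python3 -m crank '[[[0,0,0,0,15],[0,0,0,0,18],[0,0,0,0,22],[0,0,0,0,30],[0,0,0,0,36],[0,0,0,0,36]]]' 3 >/dev/null ; python3 k.py 8;
python3 -m crank '[[[0,0,-5,0,36],[0,0,-8,0,36],[0,0,-10,0,36],[0,0,-15,0,36],[0,0,-20,0,36],[0,0,-20,0,36],[0,0,-20,0,36],[0,0,0,0,36],[0,0,0,0,36]]]' >/dev/null ; python3 k.py 8
python3 -m crank '[[[0,-25,-10,0,36],[0,-25,-10,0,36],[0,-25,0,0,36],[0,-25,0,0,36],[0,0,0,0,36],[0,0,0,0,36]]]' >/dev/null ; python3 k.py 8
python3 - <<'E'
from h import *
a=r.snapshot("wrist")[:,:,::-1];t=r.snapshot("top")[:,:,::-1];s=r.snapshot("scene")[:,:,::-1]
z=lambda i,f:cv2.resize(i,None,fx=f,fy=f,interpolation=cv2.INTER_CUBIC)
o=np.zeros((600,800,3),np.uint8);b=z(t[110:235,160:330],2.4);o[:300,:408]=b
c=z(s[160:250,190:290],4);o[:300,408:]=c[:300,:392];d=z(a,.78)[:300];o[300:,:d.shape[1]]=d[:300,:800]
e=z(s[170:220,230:290],6);o[300:,400:760]=e[:300,:360];cv2.imwrite("pics/f.png",o)
E
```

```text
t 27.9 p 457.5 108.4 138.2 mm  F -1.4 1.2 2.7 w 13.3
t 28.1 p 457.5 108.4 138.1 mm  F -0.0 0.3 5.7 w 13.5
t 28.8 p 457.0 108.3 137.6 mm  F 0.4 0.0 0.6 w 35.7
t 29.6 p 457.0 108.4 236.2 mm  F -0.4 -0.2 -1.8 w 36.1
t 30.2 p 446.2 207.6 254.6 mm  F 0.5 -0.3 0.2 w 36.0
```

View pics/f.png

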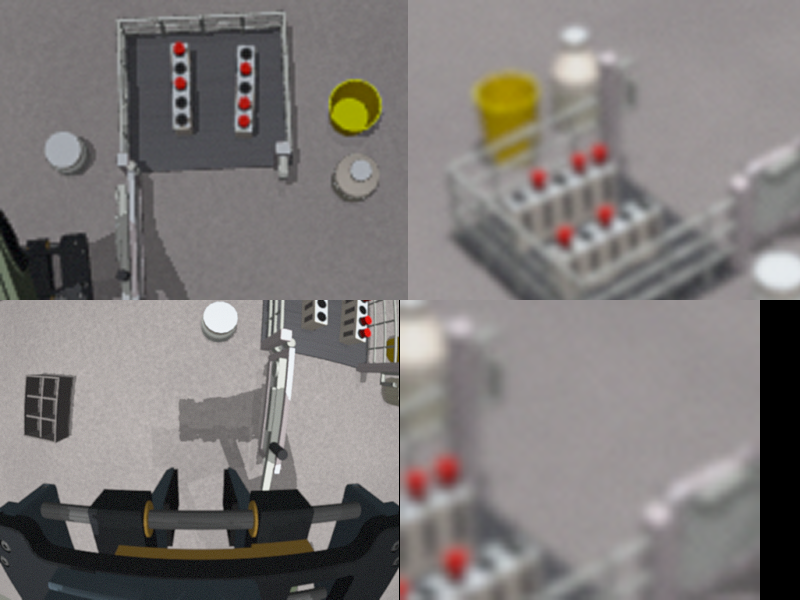

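The picture shows the gate square to the opening (top crop, from (130,165) down to (130,298)). The bar lies along it with the pin at (123,275), the bystanders are in place and the gripper is clear. Pressing the bar down before release met its rest, so the bar is down.

```bash
python3 -c "
from rig import r;print(r.hand_in())"
```

```text
the job is handed in; nothing more can be done
None
```

The gate stands open at about 1.57 rad with the latch bar let down on its rest, the gripper is clear of everything, and the job is handed in at about 30 s of the 72 s limit; no verdict was returned.

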